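# Open the squeeze-and-turn glaze jar

## Task

Open the glaze jar whose cap has two side tabs: squeeze both tabs in, turn the cap anticlockwise until you feel its stop, and lift it straight off without wrenching the cap against the jar. Set the cap down the right way up, open side down, well on the round plaster bat without dropping it, let go so that the tabs spring out, and leave the other jars and things where they are.

Things in the scene. Friction and masses are not known exactly. Their poses are not given: they have to be found in the camera images.
- jar: White plastic glaze jar, 84 mm across, shoulder 85 mm above the table, screwed down on a 110 mm square wooden foot 14 mm high; it cannot move. Origin at the centre of its underside, on the table, z up. Two other white jars of the same body, with plain round caps and no side tabs, stand near it.
- collar (a point): On the jar's axis, level with the top of a low collar wall round the neck (inner radius 33, outer radius 39 mm, top 95 mm above the table). The wall has two notches 30 mm wide facing each other across the axis, in which the teeth of the cap's tabs sit. Fingertips must stay above this wall. The wall, neck and stops are turned a little differently on the jar each time.
- neck_top (a point): Centre of the top of the jar's neck (26 mm across), 122 mm above the table, inside the cap. The cap hangs on it by two lugs, as a bayonet does: they hold it down except within about the last 4 degrees before the turning stop. Pressed on hard, they also bind at the stop: ease the turn a little, then lift; 15 mm clears the lugs, 37 mm the neck.
- cap: Grey plastic cap on the jar's neck, 44 mm across, 42 mm high, 0.06 to 0.11 kg with tabs, loose by about 1.5 mm sideways and 2 mm in height. Origin on its axis at its open underside (85 mm above the table while on the jar), z up. Its two side tabs stand on its +y and -y sides; they turn with it.
- cap_grip (a point): On the cap's axis 31 mm above its underside, a good height for the TCP. The tabs are flat upright plates 20 mm wide, from 1 to 39 mm above the underside, 62 mm apart over their outer faces at rest, 50 mm when both are fully in. A tooth at each foot reaches 36 mm from the axis into a notch: unless both tabs are in by more than 3.5 mm the teeth stop the cap turning.
- cap_top (a point): Centre of the cap's flat top. Squeezed, the cap turns anticlockwise seen from above (growing yaw), easily (under 0.1 N m), by 40 to 76 degrees, different each time and not seen in the poses, up to a hard stop felt as a change of 0.1 to 0.2 N m in the moment about its axis. Turning on hard against the stop, forcing it up too early or shoving sideways overloads the plastic.
- tab_l (a joint): How far the tab on the cap's +y side is squeezed in: 0 at rest, 0.006 m fully in. A spring pushes it out with 3 N at rest and 7 N fully in.
- tab_r (a joint): The same for the tab on the cap's -y side.
- bat: Round white plaster bat, a disc 156 mm across and 18 mm thick lying flat on the table, too heavy to shift. Origin at the centre of its underside.
- bat_top (a point): Centre of the bat's flat top face, 18 mm above the table.
- jar_plain: Bystander: a jar like the one to open, 115 mm high, with a plain round cap 48 mm across. Origin at its underside.
- jar_knob: Bystander: a jar like the one to open, 115 mm high, with a flat round lid and a small knob. Origin at its underside.
- rolling_pin: Bystander: wooden rolling pin 360 mm long lying across the far side of the bench, 48 mm high.
- bird: Bystander: unfired white figurine of a long-necked bird, 190 mm high, on a round foot 90 mm across.
- glaze_bowl: Bystander: blue bowl 110 mm across, 50 mm high.
- brush: Bystander: a brush lying on the bench, under 30 mm high.
- wood_rib: Bystander: flat wooden shaping rib, 110 by 50 by 8 mm, lying on the bench.
Not all that is in view belongs to the job. Of the things like the bat, leave any that is red; of the rest the smaller one is meant. Leave any purple look-alike of the jar alone.

How it is judged (in metres and radians):
On the way, in this order (a step that is already met when the one before it is completed fails the run):
1. both tabs squeezed in with the cap still on the jar (value of joint each of tab_l, tab_r above 0.0045 m and z of cap in the frame of jar below 0.095 m), for 0.1 s.
2. the cap lifted clear of the neck, held upright (z of cap in the frame of jar above 0.125 m and angle between cap's own z axis and vertical below 0.35 rad and contact force between the fingers and cap above 1 N), for 0.1 s.
3. the cap set on the bat while still held (contact force between cap and bat above 0.2 N and contact force between the fingers and cap above 1 N), for 0.03 s.
At the end, for the whole second after the job is handed in: The cap stands at rest on the plaster bat, released, open side down and upright within 0.1 rad, its axis within 50 mm of the bat's centre and its underside within 4 mm of the bat's top, both tabs sprung out to within 1.5 mm of rest (horizontal distance between cap and bat_top below 0.05 m and z of cap in the frame of bat_top between -0.004 and 0.004 m and angle between cap's own z axis and vertical below 0.1 rad and value of joint each of tab_l, tab_r below 0.0015 m and linear speed of cap below 0.02 m/s and angular speed of cap below 0.2 rad/s); the robot touches nothing.
It fails at once if the cap wrenched, pressed or pulled against the jar with more than 40 N (contact force between cap and jar above 40 N).
It fails at once if a bystander pushed more than 30 mm away (distance of any of jar_plain, jar_knob, rolling_pin, bird, glaze_bowl, brush, wood_rib from where it was at the start of the episode above 0.03 m).
It fails at once if a jar, the bird or the bowl knocked over (angle between any of jar_plain, jar_knob, bird, glaze_bowl's own z axis and vertical above 0.3 rad).
It also fails if it takes over 72 s, if anything falls off the work surface, if the arm or the gripper's body presses on something with over 40 N, if the wrist force passes 120 N, or if a joint passes its speed limit or range.

## Robot

A 6-joint arm with a two-finger parallel gripper is mounted at the origin on the work surface. World frame = base frame: x ahead of the robot, y to its left, z up, the work surface at z = 0. Lengths are in mm, angles in rad, forces in N, time in s.
With the tool pointing down it reaches from about 400 to 925 mm from the base axis. Payload 12.5 kg.
Tool frame: the origin (TCP) lies between the finger pads, 19 mm behind the fingertips; this is the grasp point; z points along the fingers, y is the line along which they close (so a half turn about z gives the same grasp; the last joint's range is limited). The gripper opens to 95 mm and grips with 3 to 60 N. Pads are 20 mm wide; open, the fingers measure 119 mm over their backs; the gripper's body (75 mm by 180 mm) begins 59 mm behind the grasp point.
Start: joints at [-1.436, 0.491, 1.559, -0, 1.092, -0.106], TCP at [149.072, -606.978, 233.461] pointing down, gripper open.
Joint ranges: [-3.1, 3.1], [-0.84, 2.19], [0.05, 2.79], [-1.13, 4.28], [0.06, 2.93], [-2.69, 2.69]. Speed limits (rad/s): [2.22, 2.22, 2.79, 3.14, 3.14, 3.14].

## Interface

Orientations are given as [roll, pitch, yaw] about the fixed x, y, z axes, in that order (R = Rz(yaw) Ry(pitch) Rx(roll)).
In Python, from cell import env, eyes gives the robot as it stands.
- The arm moves only by the shell command python3 -m inch 'ROWS'. ROWS is JSON, a list of rows, each a list of 3 entries, a list of its own where there are three numbers: the shift along the tool's x, y, z in units of 60 mm (1.0 is 60 mm), then the turn about the tool's z in units of 5 degrees (1.0 is 5 degrees), then the closure, from -1 (fully open) to 1 (shut). In form: [[[tx, ty, tz], turn, claw], ...]. A call has exactly 10 rows; each row shifts and turns the commanded pose from where the row before left it, along the tool's axes as they then stand; what a row does not reach is not made up. A row lasts 1/8 s, in which the tool goes at most 62.5 mm and 10.7 degrees, less where a joint would pass 70% of its speed; a pose out of reach is approached as far as the arm can. A call is refused whole if a number of a shift passes 1 or a number of a turn 1, either way. A call with a gripper value outside its range is refused whole. The fingers move at their own pace and stop on an object; the grip force is fixed at half the most. Time passes only in rows, so rows that do not move let the fingers close, or fill a call up. It gives the time, the measured TCP pose, the force, the opening and the grip force at its end, in the units of the state.
- env.state(): the state, without advancing time (a new reading comes with each control period).
- eyes.read_camera(name): name is "side" or "top" or "wrist"; returns a dict with "pixels" (480x640x3 uint8, red, green, blue), "fx", "fy", "cx", "cy" (pixels), "extrinsics" (4x4, takes a point from world to camera coordinates). Camera axes: x right, y down, z forward; pixel columns grow to the right and rows downward; lengths in mm; the calibration is good to about 2 mm. A picture is of the moment at which its call begins. There is no depth.
- env.job_done(): hands the job in; it is judged then, once.
Trained networks look in a picture, given as the dict that the camera call returned (one of the last four; its "shot" number tells which), for a name from the list of things; names that differ only in an ending like _2 or _b are one class to them, and where a whole thing is asked for, a point or a joint stands for the part that bears it (a point fixed in the world has none). Each returns a list of dicts, best first, with "score" (0 to 1); they miss things now and then, are a little off and sometimes report something else, mostly with a low value. They report only what shows in the picture. A call takes as long as a camera call. They do not tell look-alikes from the thing itself.
- eyes.boxes_of(name, picture): "centre" ([row, column] in pixels, amid what is visible of it).
- eyes.cut_out(name, picture): "mask" (480x640 bool, what is visible of it) and "centre" ([row, column] in pixels, amid what is visible of it).
- eyes.spot_point(name, picture): "centre" ([row, column] in pixels: a listed point, or the origin of a listed thing).
The state is a dict: "t": time; "joints": joint angles; "qvel": joint speeds; "tau": joint torques, N m; "eef_pos": TCP position; "tcp_rot": TCP orientation; "ft_force": force on the tool from outside, world axes, zero at the start; "moment": the same for the moment, N m; "opening": opening from 0.0 (shut) to 1.0 (fully open); "grip_force": force on a finger pad.
Only numpy, scipy, OpenCV 4.12 (cv2) and the standard library are available. Lean on these libraries where they do the work, as an engineer would, in place of code of your own. Each camera call takes 0.05 s, during which the arm holds its last target. There are 200 camera calls.

## Working session

There is one attempt and no reset: what is moved stays moved. The work goes in short steps, Python scripts to look and compute and a shell command to move; the robot and the scene stay as the last step left them, time stands still between calls to the robot, and variables do not carry over. Pictures are saved under pics/ and viewed, at most 10 in all, crops included, and the job is handed in when it is done.

```bash
ls; mkdir -p pics; cat > h.py <<'E'
import numpy as np, cv2
from cell import env, eyes
def ray(p,rc):
    E=np.array(p["extrinsics"]);R=E[:3,:3];c=-R.T@E[:3,3]
    d=R.T@np.array([(rc[1]-p["cx"])/p["fx"],(rc[0]-p["cy"])/p["fy"],1]);return c,d/np.linalg.norm(d)
def at_z(p,rc,z):
    c,d=ray(p,rc);return c+d*(z-c[2])/d[2]
def tri(obs):
    A=np.zeros((3,3));b=np.zeros(3)
    for p,rc in obs:
        c,d=ray(p,rc);M=np.eye(3)-np.outer(d,d);A+=M;b+=M@c
    return np.linalg.solve(A,b)
def proj(p,X):
    E=np.array(p["extrinsics"]);q=E[:3,:3]@np.array(X)+E[:3,3]
    return np.array([p["fy"]*q[1]/q[2]+p["cy"],p["fx"]*q[0]/q[2]+p["cx"]])
def save(p,n,crop=None,s=1):
    im=cv2.cvtColor(np.array(p["pixels"]),cv2.COLOR_RGB2BGR)
    if crop: r0,r1,c0,c1=crop;im=im[r0:r1,c0:c1]
    cv2.imwrite("pics/"+n,cv2.resize(im,None,fx=s,fy=s,interpolation=cv2.INTER_CUBIC))
E
python3 - <<'E'
from h import *
P={}
for v in("top","side"):
    p=eyes.read_camera(v);save(p,v+"0.png")
    print(v,p["fx"],np.round(np.array(p["extrinsics"]),2).tolist())
    for n in("cap_top","cap_grip","cap","jar","bat_top","neck_top","collar"):
        print(n,[(round(d["score"],2),np.round(d["centre"]).tolist(),np.round(at_z(p,d["centre"],{"cap_top":127,"cap_grip":116,"cap":85,"jar":0,"bat_top":18,"neck_top":122,"collar":95}[n])).tolist()[:2]) for d in eyes.spot_point(n,p)[:5]])
    for n in("bat","jar","cap","tab_l","tab_r","bird","jar_plain","jar_knob"):
        print(" box",n,[(round(d["score"],2),np.round(d["centre"]).tolist()) for d in eyes.boxes_of(n,p)[:5]])
print(env.state())
E
```

```text
pics
top 578.6456515989627 [[0.02, -1.0, -0.0, 50.28], [-1.0, -0.02, -0.08, 529.9], [0.08, 0.0, -1.0, 1526.57], [0.0, 0.0, 0.0, 1.0]]
cap_top [(0.81, [261.0, 376.0], [467.0, -113.0])]
cap_grip [(0.84, [261.0, 370.0], [468.0, -100.0]), (0.33, [268.0, 436.0], [455.0, -264.0])]
cap [(0.59, [265.0, 370.0], [459.0, -103.0])]
jar [(0.92, [138.0, 425.0], [815.0, -259.0]), (0.84, [262.0, 368.0], [470.0, -107.0])]
bat_top [(0.84, [240.0, 262.0], [523.0, 182.0]), (0.76, [337.0, 413.0], [274.0, -226.0]), (0.72, [333.0, 216.0], [273.0, 294.0])]
neck_top [(0.9, [129.0, 432.0], [806.0, -252.0]), (0.8, [261.0, 373.0], [469.0, -105.0])]
collar [(0.95, [262.0, 372.0], [465.0, -107.0]), (0.75, [130.0, 431.0], [810.0, -255.0]), (0.35, [262.0, 368.0], [467.0, -97.0])]
 box bat [(0.68, [334.0, 219.0]), (0.66, [333.0, 416.0]), (0.65, [240.0, 267.0])]
 box jar [(0.7, [139.0, 428.0]), (0.6, [267.0, 363.0])]
 box cap [(0.8, [263.0, 372.0])]
 box tab_l []
 box tab_r []
 box bird []
 box jar_plain [(0.77, [204.0, 410.0])]
 box jar_knob [(0.84, [267.0, 443.0]), (0.25, [263.0, 373.0])]
side 493.40906679528905 [[
[... 1091 characters left out ...]
jar_knob [(0.59, [171.0, 406.0])]
{'t': 1.6, 'joints': array([-1.43561667e+00,  4.90880270e-01,  1.55892688e+00, -2.79636617e-05,
        1.09168901e+00, -1.05591072e-01]), 'qvel': array([-0.00060174,  0.00055084,  0.00044222,  0.00143079, -0.00084027,
       -0.00111712]), 'tau': array([-2.14436324e-03, -6.12459755e+01, -2.58429104e+01,  6.92237006e-02,
        4.45496337e-02, -1.80120128e-05]), 'eef_pos': array([ 149.05392527, -606.97052374,  233.46393615]), 'tcp_rot': array([3.14149931e+00, 3.48484605e-05, 2.40783620e-01]), 'ft_force': array([ 0.65058497, -0.41984025, -0.72976407]), 'moment': array([-0.04298817,  0.02659538,  0.00694454]), 'grip_force': 0.0, 'opening': 0.9984290602846035}
```

View pics/top0.png

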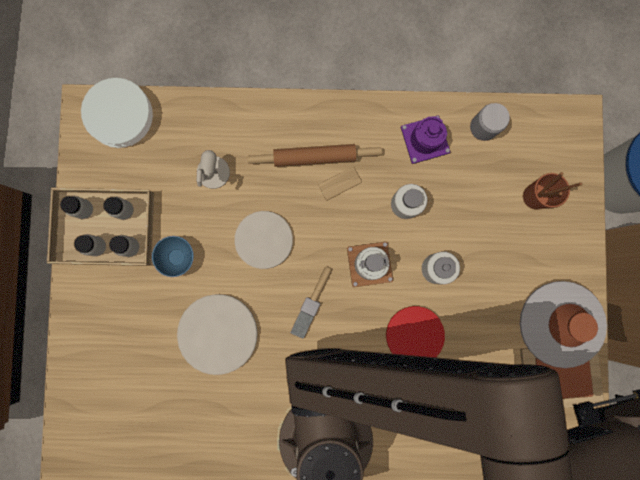

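View pics/side0.png

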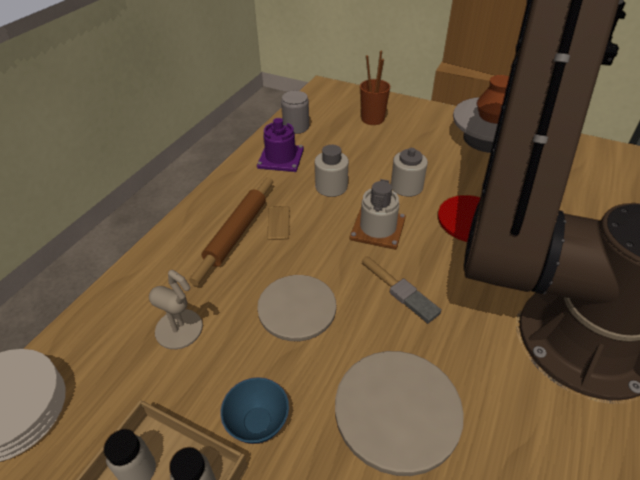

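Top picture, jar candidates: (263,374) is a white jar on a wooden foot, and (139,428) is purple. The jars at (201,410) and (267,443) have no foot, a round cap and a knob, so they are bystanders. The white jar at (263,374) is the one meant.

Top picture, bat candidates: (333,416) is red, (334,218) is white and large, and (240,264) is white and smaller. The one meant is (240,264). I'll confirm both in a crop from the closer view as I move over the jar.

```bash
python3 -m inch '[[[0.2,-0.2,-0.2],0,-1],[[0.3,-0.3,-0.2],0,-1],[[0.4,-0.35,-0.2],0,-1],[[0.4,-0.4,-0.2],0,-1],[[0.4,-0.4,-0.2],0,-1],[[0.4,-0.4,-0.2],0,-1],[[0.4,-0.4,-0.2],0,-1],[[0.4,-0.4,-0.2],0,-1],[[0.4,-0.4,0],0,-1],[[0.4,-0.4,0],0,-1]]' && python3 -m inch '[[[0.4,-0.4,0],0,-1],[[0.4,-0.4,0],0,-1],[[0.4,-0.4,0],0,-1],[[0.4,-0.4,0],0,-1],[[0.4,-0.4,0],0,-1],[[0.4,-0.4,0],0,-1],[[0.4,-0.4,0],0,-1],[[0.3,-0.3,0],0,-1],[[0.2,-0.2,0],0,-1],[[0,0,0],0,-1]]'
python3 - <<'E'
from h import *
p=eyes.read_camera("wrist");save(p,"w1.png")
print(p["fx"],np.round(np.array(p["extrinsics"]),3).tolist())
for n in("cap_top","cap_grip","cap","jar"):
    print(n,[(round(d["score"],2),np.round(d["centre"]).tolist()) for d in eyes.spot_point(n,p)[:5]])
s=env.state();print(s["eef_pos"],s["tcp_rot"],s["ft_force"],s["moment"])
t=eyes.read_camera("top");save(t,"crop1.png",(180,310,220,480),3)
E
```

```text
t: 2.85
eef_pos: [312.9, -338.7, 330.5]
tcp_rot: [3.14, -0.001, 0.242]
ft_force: [0.6, -0.6, 0.2]
opening: 0.999
grip_force: 0.0
t: 4.1
eef_pos: [457.4, -100.7, 329.8]
tcp_rot: [3.141, -0.0, 0.243]
ft_force: [0.9, -0.8, -0.5]
opening: 0.999
grip_force: 0.0
432.1482303608811 [[0.24, -0.971, -0.0, -207.308], [-0.943, -0.234, 0.237, 360.444], [-0.23, -0.056, -0.972, 582.652], [0.0, 0.0, 0.0, 1.0]]
cap_top [(0.91, [210.0, 338.0])]
cap_grip [(0.77, [209.0, 333.0])]
cap [(0.69, [202.0, 335.0])]
jar [(0.6, [197.0, 333.0])]
[ 457.18220352 -102.40375147  329.49899837] [3.14142428e+00 5.86073623e-06 2.39806879e-01] [ 0.31606972 -0.53145539  0.18626627] [-0.00529128  0.00498916 -0.05662744]
```

View pics/w1.png

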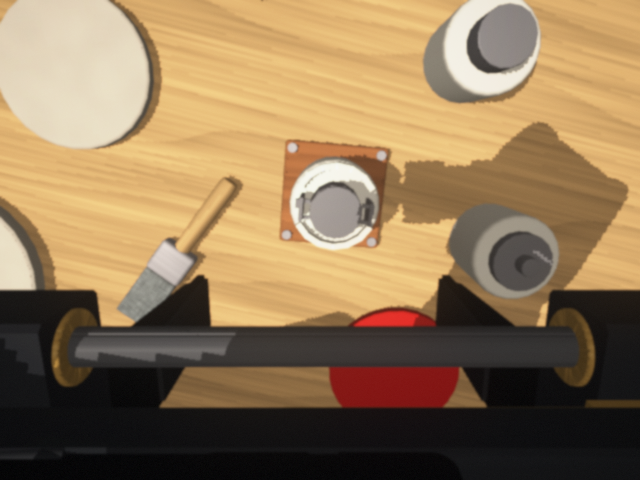

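Wrist view: the tabbed jar is on its foot at (203,335), with tabs at about (208,304) and (212,368). The smaller white bat is at (70,75), and the bystander jars are at (45,490) and (247,510). Next is an enlarged crop and a second wrist place.

```bash
python3 - <<'E'
from h import *
import pickle
p=eyes.read_camera("wrist");pickle.dump({k:np.array(v) for k,v in p.items()},open("pa.pkl","wb"))
save(p,"w1crop.png",(145,255,275,395),6)
for n in("tab_l","tab_r"):print([(d["score"],d["centre"]) for d in eyes.cut_out(n,p)])
E
```

```text
[(0.74, [214.3, 363.3]), (0.71, [205.1, 300.0])]
[(0.74, [214.3, 363.3]), (0.71, [205.1, 300.0])]
```

View pics/w1crop.png

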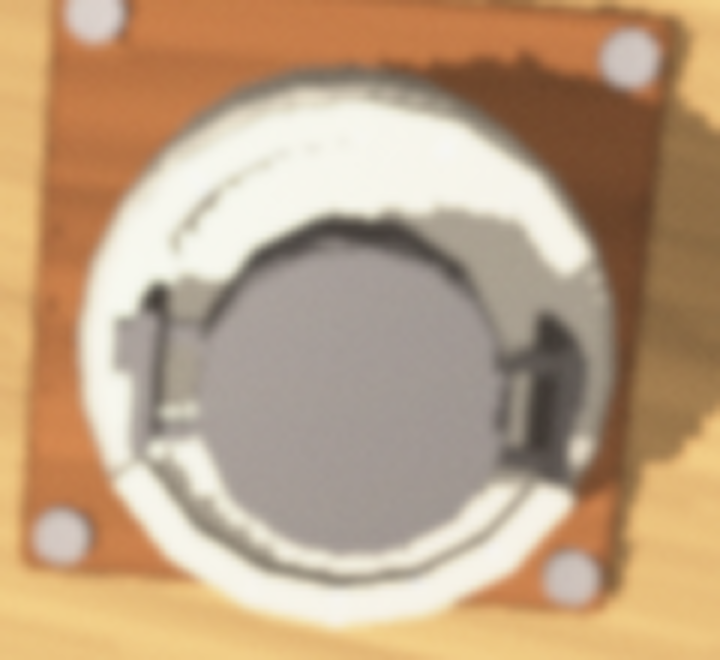

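```bash
python3 -m inch '[[[-0.2,0,0],0,-1],[[-0.3,0,0],0,-1],[[-0.3,0,0],0,-1],[[-0.2,0,0.1],0,-1],[[0,0,0.2],0,-1],[[0,0,0.2],0,-1],[[0,0,0.2],0,-1],[[0,0,0.1],0,-1],[[0,0,0],0,-1],[[0,0,0],0,-1]]'
python3 - <<'E'
from h import *
import pickle
a=pickle.load(open("pa.pkl","rb"))
p=eyes.read_camera("wrist");pickle.dump({k:np.array(v) for k,v in p.items()},open("pb.pkl","wb"))
t=eyes.read_camera("top");s=eyes.read_camera("side")
for n,f in(("cap_top",[338,210]),("cap_grip",[333,209])):
    o=[(q,d[0]["centre"]) for q in(p,t,s) for d in[eyes.spot_point(n,q)] if d]
    o.append((a,f[::-1])); 
    print(n,[np.round(c).tolist() for q,c in o],tri(o))
    for q,c in o: print("   ",at_z(q,c,127 if n=="cap_top" else 116))
tt=[(q,d[0]["centre"]) for q in(t,s,p) for d in[eyes.spot_point("bat_top",q)] if d]
print([(np.round(c).tolist(),at_z(q,c,18)) for q,c in tt])
r,c=np.round(proj(p,[467,-106,120])).astype(int);print(r,c)
save(p,"w2crop.png",(r-50,r+50,c-65,c+65),6)
E
```

```text
t: 5.8
eef_pos: [399.4, -116.2, 281.6]
tcp_rot: [3.141, -0.0, 0.241]
ft_force: [-0.8, 0.1, -0.9]
opening: 1.0
grip_force: 0.0
cap_top [[138.0, 336.0], [191.0, 382.0], [210, 338]] [ 466.98177991 -111.3390394   111.2583356 ]
    [ 468.38619764 -108.42962665  127.        ]
    [458.2301327  -93.98299848 127.        ]
    [ 470.74652807 -111.58304166  127.        ]
cap_grip [[137.0, 333.0], [263.0, 376.0], [194.0, 383.0], [209, 333]] [ 464.87745607 -110.31180428  106.15682633]
    [ 468.23385788 -106.31256645  116.        ]
    [ 462.2350125  -113.39111079  116.        ]
    [ 457.6518933  -100.17810561  116.        ]
    [ 468.91859513 -108.03675227  116.        ]
[([333.0, 413.0], array([ 284.96625584, -226.13149881,   18.        ])), ([303.0, 293.0], array([531.13239212, 179.60168402,  18.        ]))]
139 332
```

View pics/w2crop.png

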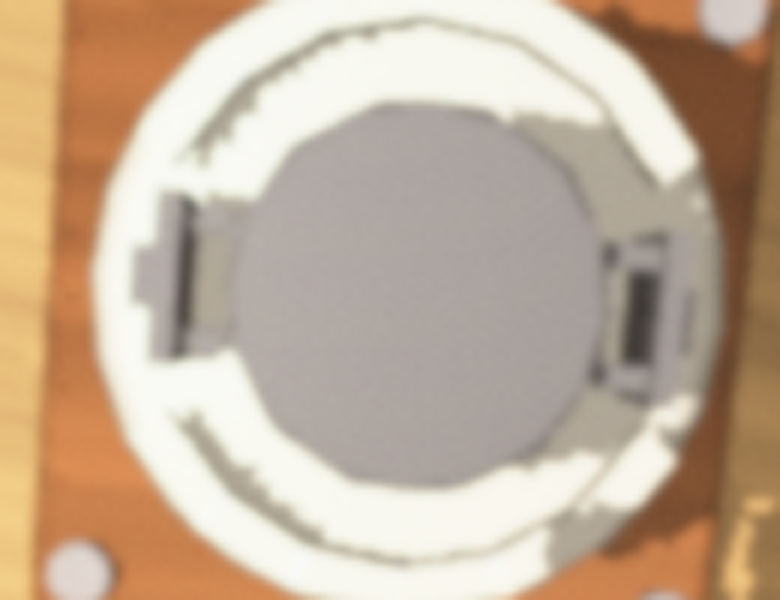

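```bash
python3 - <<'E'
from h import *
import pickle
a=pickle.load(open("pa.pkl","rb"));b=pickle.load(open("pb.pkl","rb"))
ca=(211.3,333.5);cb=(89+295/6,267+421/6)
print("captop",at_z(a,ca,127),at_z(b,cb,127),tri([(a,ca),(b,cb)]))
cr=lambda x,y:(89+y/6,267+x/6)
L=[at_z(b,cr(*q),124) for q in((165,195),(152,357))];R=[at_z(b,cr(*q),124) for q in((688,235),(668,400))]
l=(L[0]+L[1])/2;r=(R[0]+R[1])/2;print(l,r,"mid",(l+r)/2,"width",np.linalg.norm(l-r))
d=r-l;print("tab axis deg",np.degrees(np.arctan2(d[1],d[0])))
for e in(L,R):d=e[0]-e[1];print("edge",np.degrees(np.arctan2(d[1],d[0])),np.linalg.norm(d))
for n in("cap_top","cap_grip"):
  print(n,[x["centre"] for x in eyes.spot_point(n,eyes.read_camera("wrist"))[:1]])
s=env.state();y=s["tcp_rot"][2];print(s["eef_pos"],np.degrees(y),"tool y deg",np.degrees(y)-90,s["joints"])
E
```

```text
captop [ 468.81145824 -108.23806111  127.        ] [ 468.35579309 -109.051135    127.        ] [ 468.31617849 -108.81413315  123.38491628]
[463.153957   -79.22173917 124.        ] [ 472.95853169 -138.66994387  124.        ] mid [ 468.05624435 -108.94584152  124.        ] width 60.251296475341185
tab axis deg -80.63472363348544
edge 8.157355980765733 18.212312842117168
edge 8.481157518579469 18.674704827983394
cap_top [[135.6, 339.9]]
cap_grip [[139.9, 333.3]]
[ 399.23163535 -116.15435844  281.42214231] 13.795457981655538 tool y deg -76.20454201834445 [-4.42258131e-01  1.31521221e-01  1.96622227e+00 -6.92000449e-05
  1.04382293e+00  8.87796833e-01]
```

```bash
python3 -m inch '[[[0.3,0.05,0],0,-1],[[0.35,0.05,0],0,-1],[[0.3,0.05,0],0,-1],[[0.2,0,0],0,-1],[[0,0,0],0.5,-1],[[0,0,0.25],0.5,-1],[[0,0,0.35],0,-1],[[0,0,0.25],0,-1],[[0,0,0],0,-1],[[0,0,0],0,-1]]'
python3 - <<'E'
from h import *
p=eyes.read_camera("wrist")
for n in("cap_top","cap_grip"):
  print(n,[(x["centre"],at_z(p,x["centre"],127 if n=="cap_top" else 116)) for x in eyes.spot_point(n,p)[:1]])
s=env.state();y=s["tcp_rot"][2];print(s["eef_pos"],np.degrees(y),s["moment"])
r,c=np.round(proj(p,[468,-109,124])).astype(int);print(r,c)
r=max(r,60);save(p,"w3crop.png",(r-60,r+60,c-80,c+80),5)
print(r-60,c-80,[proj(p,[468.1+31*sg*.165,-108.9-31*sg*.986,124]) for sg in(1,-1)])
E
```

```text
t: 7.85
eef_pos: [468.8, -108.4, 230.9]
tcp_rot: [3.141, -0.0, 0.154]
ft_force: [-0.6, 0.7, 0.1]
opening: 1.0
grip_force: 0.0
cap_top [([253.3, 325.2], array([ 469.26430686, -109.34166515,  127.        ]))]
cap_grip [([250.7, 323.1], array([ 467.85328176, -108.26545578,  116.        ]))]
[ 468.63980042 -108.47974947  231.00166017] 8.797313522990068 [0.06774982 0.04694466 0.01938261]
254 324
194 244 [array([253.15561255, 374.39552085]), array([254.324681  , 274.00138087])]
```

View pics/w3crop.png

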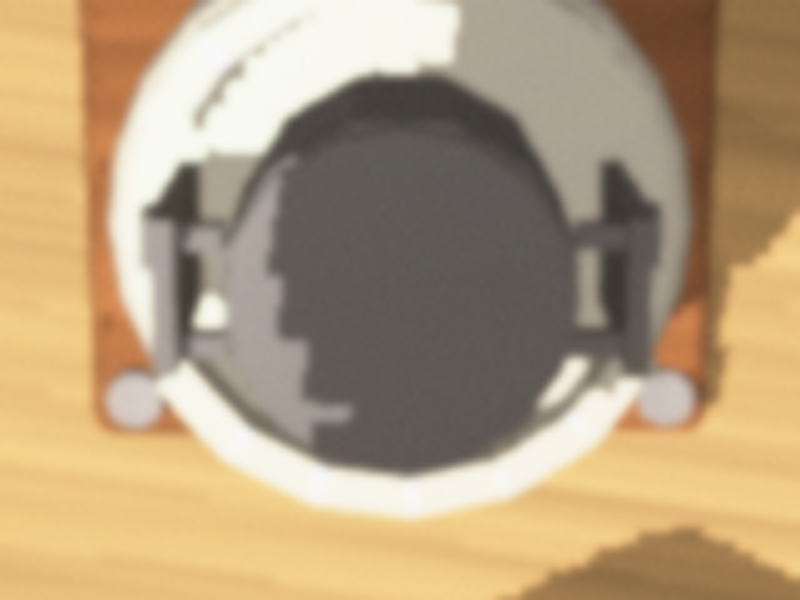

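Tabs sit at crop (150,290) and (655,290), level and symmetric about the tool, so the grasp is lined up. Next I descend and squeeze.

```bash
python3 -m inch '[[[0,0,0.25],0,-1],[[0,0,0.35],0,-1],[[0,0,0.35],0,-1],[[0,0,0.35],0,-1],[[0,0,0.3],0,-1],[[0,0,0.15],0,-1],[[0,0,0.1],0,-1],[[0,0,0.03],0,-1],[[0,0,0],0,-1],[[0,0,0],0,-1]]' && python3 -m inch '[[[0,0,0],0,-0.5],[[0,0,0],0,-0.4],[[0,0,0],0,-0.3],[[0,0,0],0,-0.2],[[0,0,0],0,-0.15],[[0,0,0],0,-0.1],[[0,0,0],0,-0.05],[[0,0,0],0,0],[[0,0,0],0,0.05],[[0,0,0],0,0.1]]'; python3 -c "
from h import *
s=env.state();print(s['eef_pos'],s['ft_force'],s['moment'],s['opening']*95,s['grip_force'])"
```

```text
t: 9.25
eef_pos: [468.6, -108.5, 118.0]
tcp_rot: [3.141, -0.001, 0.154]
ft_force: [0.1, 0.5, 0.8]
opening: 1.0
grip_force: 0.0
t: 10.5
eef_pos: [468.5, -108.5, 117.9]
tcp_rot: [3.141, -0.0, 0.154]
ft_force: [-0.8, 0.1, 5.9]
opening: 0.518
grip_force: 30.0
[ 468.45715088 -108.47094612  117.89186815] [-0.80829217  0.07774985  5.90495712] [-0.00467123  0.23110358  0.0360938 ] 49.164035173653005 30.025303065776825
```

```bash
cat > chk.py <<'E'
# prints the feel; exit 1 if the moment about the axis leaves the given free-turning value by over 0.08
import sys
from h import *
m=[];
for i in range(1): s=env.state();m.append(s['moment'][2])
print("yaw %.1f"%np.degrees(s['tcp_rot'][2]),"Mz %.3f"%np.mean(m),"F",np.round(s['ft_force'],1),"M",np.round(s['moment'],2),"pos",np.round(s['eef_pos'],1),"open %.1f"%(s['opening']*95))
sys.exit(len(sys.argv)>1 and abs(np.mean(m)-float(sys.argv[1]))>0.08)
E
python3 -m inch '[[[0,0,0],-0.1,0.1],[[0,0,0],-0.2,0.1],[[0,0,0],-0.3,0.1],[[0,0,0],-0.3,0.1],[[0,0,0],-0.3,0.1],[[0,0,0],-0.3,0.1],[[0,0,0],-0.3,0.1],[[0,0,0],-0.2,0.1],[[0,0,0],-0.1,0.1],[[0,0,0],0,0.1]]' >/dev/null; python3 chk.py; python3 -m inch '[[[0,0,0],-0.1,0.1],[[0,0,0],-0.2,0.1],[[0,0,0],-0.2,0.1],[[0,0,0],-0.2,0.1],[[0,0,0],-0.2,0.1],[[0,0,0],-0.2,0.1],[[0,0,0],-0.2,0.1],[[0,0,0],-0.2,0.1],[[0,0,0],-0.2,0.1],[[0,0,0],-0.1,0.1]]' >/dev/null; python3 chk.py
```

```text
yaw 19.3 Mz -0.149 F [-1.2  0.8  5.2] M [ 0.09  0.21 -0.15] pos [ 468.4 -108.5  117.9] open 49.2
yaw 28.3 Mz -0.080 F [-0.2  0.7  5.3] M [ 0.01  0.17 -0.08] pos [ 468.5 -108.5  117.9] open 49.0
```

```bash
sed -i 's/for i in range(1): /for i in range(4):\n    eyes.read_camera("top");/' chk.py
python3 -m inch '[[[0,0,0],-0.2,0.1],[[0,0,0],-0.2,0.1],[[0,0,0],-0.2,0.1],[[0,0,0],-0.2,0.1],[[0,0,0],-0.2,0.1],[[0,0,0],-0.2,0.1],[[0,0,0],-0.2,0.1],[[0,0,0],-0.2,0.1],[[0,0,0],-0.2,0.1],[[0,0,0],-0.1,0.1]]' >/dev/null; python3 chk.py; python3 -m inch '[[[0,0,0],-0.1,0.1],[[0,0,0],-0.2,0.1],[[0,0,0],-0.2,0.1],[[0,0,0],-0.2,0.1],[[0,0,0],-0.2,0.1],[[0,0,0],-0.1,0.1],[[0,0,0],-0.1,0.1],[[0,0,0],-0.1,0.1],[[0,0,0],-0.05,0.1],[[0,0,0],0,0.1]]' >/dev/null; python3 chk.py
```

```text
yaw 37.8 Mz -0.054 F [-1.4  1.   4.7] M [ 0.05  0.1  -0.04] pos [ 468.6 -108.5  117.9] open 49.1
yaw 44.0 Mz -0.066 F [-1.3 -0.6  6.3] M [ 0.09  0.27 -0.07] pos [ 468.3 -108.4  117.9] open 49.0
```

```bash
r(){ :; }
python3 -m inch '[[[0,0,0],-0.1,0.1],[[0,0,0],-0.1,0.1],[[0,0,0],-0.1,0.1],[[0,0,0],-0.1,0.1],[[0,0,0],-0.1,0.1],[[0,0,0],-0.1,0.1],[[0,0,0],0,0.1],[[0,0,0],0,0.1],[[0,0,0],0,0.1],[[0,0,0],0,0.1]]' >/dev/null; python3 chk.py -0.06 && python3 -m inch '[[[0,0,0],-0.1,0.1],[[0,0,0],-0.1,0.1],[[0,0,0],-0.1,0.1],[[0,0,0],-0.1,0.1],[[0,0,0],-0.1,0.1],[[0,0,0],-0.1,0.1],[[0,0,0],0,0.1],[[0,0,0],0,0.1],[[0,0,0],0,0.1],[[0,0,0],0,0.1]]' >/dev/null; python3 chk.py -0.06 && python3 -m inch '[[[0,0,0],-0.1,0.1],[[0,0,0],-0.1,0.1],[[0,0,0],-0.1,0.1],[[0,0,0],-0.1,0.1],[[0,0,0],-0.1,0.1],[[0,0,0],-0.1,0.1],[[0,0,0],0,0.1],[[0,0,0],0,0.1],[[0,0,0],0,0.1],[[0,0,0],0,0.1]]' >/dev/null; python3 chk.py -0.06
```

```text
yaw 47.0 Mz -0.080 F [-1.6  1.4  6.1] M [ 0.09  0.36 -0.07] pos [ 468.2 -108.4  117.9] open 49.0
yaw 47.0 Mz -0.098 F [-0.7  0.8  7.2] M [ 0.06  0.3  -0.12] pos [ 468.2 -108.4  117.9] open 48.7
yaw 47.0 Mz -0.085 F [-2.7  1.5  6.5] M [ 0.08  0.37 -0.09] pos [ 468.2 -108.4  117.9] open 48.9False
False
False
```

```bash
sed -i 's/sys.exit(\(.*\))$/sys.exit(int(\1))/' chk.py; tail -1 chk.py
python3 -m inch '[[[0,0,0],-0.1,0.1],[[0,0,0],-0.1,0.1],[[0,0,0],-0.1,0.1],[[0,0,0],-0.1,0.1],[[0,0,0],-0.1,0.1],[[0,0,0],-0.1,0.1],[[0,0,0],0,0.1],[[0,0,0],0,0.1],[[0,0,0],0,0.1],[[0,0,0],0,0.1]]' >/dev/null; python3 chk.py -0.07 && python3 -m inch '[[[0,0,0],-0.1,0.1],[[0,0,0],-0.1,0.1],[[0,0,0],-0.1,0.1],[[0,0,0],-0.1,0.1],[[0,0,0],-0.1,0.1],[[0,0,0],-0.1,0.1],[[0,0,0],0,0.1],[[0,0,0],0,0.1],[[0,0,0],0,0.1],[[0,0,0],0,0.1]]' >/dev/null && python3 chk.py -0.07 && python3 -m inch '[[[0,0,0],-0.1,0.1],[[0,0,0],-0.1,0.1],[[0,0,0],-0.1,0.1],[[0,0,0],-0.1,0.1],[[0,0,0],-0.1,0.1],[[0,0,0],-0.1,0.1],[[0,0,0],0,0.1],[[0,0,0],0,0.1],[[0,0,0],0,0.1],[[0,0,0],0,0.1]]' >/dev/null && python3 chk.py -0.07
```

```text
sys.exit(int(len(sys.argv)>1 and abs(np.mean(m)-float(sys.argv[1]))>0.08))
yaw 50.0 Mz -0.089 F [-2.3 -0.   6.6] M [ 0.04  0.4  -0.14] pos [ 468.2 -108.4  117.9] open 48.8
yaw 53.0 Mz -0.097 F [-3.4  0.8  6.5] M [ 0.11  0.39 -0.1 ] pos [ 468.2 -108.4  117.9] open 48.8
yaw 56.0 Mz -0.056 F [-2.1  0.3  7. ] M [ 0.02  0.38 -0.03] pos [ 468.2 -108.4  117.9] open 48.8
```

```bash

python3 -m inch '[[[0,0,0],-0.15,0.1],[[0,0,0],-0.15,0.1],[[0,0,0],-0.15,0.1],[[0,0,0],-0.15,0.1],[[0,0,0],0,0.1],[[0,0,0],0,0.1],[[0,0,0],0,0.1],[[0,0,0],0,0.1],[[0,0,0],0,0.1],[[0,0,0],0,0.1]]' >/dev/null; python3 chk.py -0.08 && python3 -m inch '[[[0,0,0],-0.1,0.1],[[0,0,0],-0.1,0.1],[[0,0,0],-0.1,0.1],[[0,0,0],-0.1,0.1],[[0,0,0],-0.1,0.1],[[0,0,0],-0.1,0.1],[[0,0,0],0,0.1],[[0,0,0],0,0.1],[[0,0,0],0,0.1],[[0,0,0],0,0.1]]' >/dev/null && python3 chk.py -0.08 && python3 -m inch '[[[0,0,0],-0.1,0.1],[[0,0,0],-0.1,0.1],[[0,0,0],-0.1,0.1],[[0,0,0],-0.1,0.1],[[0,0,0],-0.1,0.1],[[0,0,0],-0.1,0.1],[[0,0,0],0,0.1],[[0,0,0],0,0.1],[[0,0,0],0,0.1],[[0,0,0],0,0.1]]' >/dev/null && python3 chk.py -0.08 && python3 -m inch '[[[0,0,0],-0.1,0.1],[[0,0,0],-0.1,0.1],[[0,0,0],-0.1,0.1],[[0,0,0],-0.1,0.1],[[0,0,0],-0.1,0.1],[[0,0,0],-0.1,0.1],[[0,0,0],0,0.1],[[0,0,0],0,0.1],[[0,0,0],0,0.1],[[0,0,0],0,0.1]]' >/dev/null && python3 chk.py -0.08
```

```text
yaw 59.0 Mz -0.059 F [-2.3  0.7  6.2] M [ 0.05  0.31 -0.08] pos [ 468.3 -108.4  117.9] open 49.2
yaw 62.0 Mz -0.073 F [-1.3  0.7  6.8] M [ 0.17  0.24 -0.1 ] pos [ 468.3 -108.4  117.9] open 48.9
yaw 65.0 Mz -0.105 F [-1.8  1.6  6.7] M [ 0.3   0.26 -0.09] pos [ 468.2 -108.2  117.9] open 49.0
yaw 68.0 Mz -0.167 F [-3.6  1.4  7.9] M [ 0.31  0.57 -0.19] pos [ 467.9 -108.2  117.9] open 49.3
```

```bash

python3 chk.py; python3 -m inch '[[[0,0,0],-0.1,0.1],[[0,0,0],-0.1,0.1],[[0,0,0],-0.1,0.1],[[0,0,0],0,0.1],[[0,0,0],0,0.1],[[0,0,0],0,0.1],[[0,0,0],0,0.1],[[0,0,0],0,0.1],[[0,0,0],0,0.1],[[0,0,0],0,0.1]]'; python3 chk.py
```

```text
yaw 68.0 Mz -0.154 F [-3.3  2.   7.7] M [ 0.24  0.57 -0.17] pos [ 467.9 -108.2  117.9] open 48.9
t: 29.35
eef_pos: [467.7, -108.2, 117.8]
tcp_rot: [-3.14, -0.0, 1.213]
ft_force: [-4.8, 1.3, 8.9]
opening: 0.513
grip_force: 30.0
yaw 69.5 Mz -0.178 F [-4.6  1.6  9.6] M [ 0.17  0.84 -0.2 ] pos [ 467.7 -108.2  117.8] open 48.8
```

```bash

python3 -m inch '[[[0,0,0],0.1,0.1],[[0,0,0],0.1,0.1],[[0,0,0],0.1,0.1],[[0,0,0],0.1,0.1],[[0,0,0],0,0.1],[[0,0,-0.02],0,0.1],[[0,0,-0.02],0,0.1],[[0,0,-0.01],0,0.1],[[0,0,0],0,0.1],[[0,0,0],0,0.1]]'; python3 chk.py
```

```text
t: 30.8
eef_pos: [468.0, -108.3, 120.4]
tcp_rot: [-3.14, 0.0, 1.179]
ft_force: [-4.8, -0.6, -4.5]
opening: 0.514
grip_force: 30.0
yaw 67.5 Mz -0.020 F [-4.6  0.7 -5. ] M [ 0.12  0.93 -0.01] pos [ 468.  -108.3  120.4] open 48.8
```

```bash

python3 -m inch '[[[0,0,-0.01],0,0.1],[[0,0,-0.01],0,0.1],[[0,0,0],0,0.1],[[0,0,0],0,0.1],[[0,0,0],0,0.1],[[0,0,0],0,0.1],[[0,0,0],0,0.1],[[0,0,0],0,0.1],[[0,0,0],0,0.1],[[0,0,0],0,0.1]]'; python3 chk.py
```

```text
t: 32.25
eef_pos: [468.0, -108.2, 121.8]
tcp_rot: [-3.141, 0.0, 1.179]
ft_force: [-5.5, 1.8, -1.6]
opening: 0.516
grip_force: 30.0
yaw 67.6 Mz -0.005 F [-5.3  1.  -2. ] M [0.35 1.06 0.01] pos [ 468.  -108.3  121.8] open 48.8
```

```bash

python3 -m inch '[[[0,0,-0.01],0,0.1],[[0,0,-0.02],0,0.1],[[0,0,-0.02],0,0.1],[[0,0,-0.02],0,0.1],[[0,0,-0.02],0,0.1],[[0,0,-0.02],0,0.1],[[0,0,-0.02],0,0.1],[[0,0,-0.02],0,0.1],[[0,0,-0.01],0,0.1],[[0,0,0],0,0.1]]'; python3 chk.py
```

```text
t: 33.7
eef_pos: [468.1, -108.2, 131.4]
tcp_rot: [-3.141, -0.0, 1.179]
ft_force: [-4.7, 2.1, -3.1]
opening: 0.514
grip_force: 30.0
yaw 67.5 Mz 0.005 F [-5.7  2.7 -3. ] M [0.48 0.95 0.01] pos [ 468.1 -108.2  131.4] open 48.9
```

```bash

python3 -m inch '[[[0,0,-0.03],0,0.1],[[0,0,-0.06],0,0.1],[[0,0,-0.1],0,0.1],[[0,0,-0.15],0,0.1],[[0,0,-0.15],0,0.1],[[0,0,-0.2],0,0.1],[[0,0,-0.2],0,0.1],[[0,0,-0.15],0,0.1],[[0,0,-0.1],0,0.1],[[0,0,0],0,0.1]]'; python3 chk.py
python3 - <<'E'
from h import *
p=eyes.read_camera("side");save(p,"s2.png")
o=[(q,d["centre"]) for q in(p,eyes.read_camera("top")) for d in eyes.spot_point("bat_top",q)]
for q,c in o:print(np.round(c),at_z(q,c,18))
E
```

```text
t: 35.15
eef_pos: [468.5, -108.5, 200.1]
tcp_rot: [3.141, 0.0, 1.179]
ft_force: [0.1, 1.0, -0.9]
opening: 0.514
grip_force: 30.0
yaw 67.5 Mz -0.004 F [ 0.5  0.3 -0.6] M [-0.06 -0.11  0.02] pos [ 468.3 -108.4  199.5] open 49.1
[218. 472.] [ 274.52150146 -222.33768498   18.        ]
[303. 293.] [532.43924087 179.68210308  18.        ]
[406. 399.] [271.00362516 290.97400044  18.        ]
[335. 218.] [268.8189243 289.333805   18.       ]
[334. 414.] [ 280.56923752 -228.80252455   18.        ]
[240. 262.] [523.57754404 181.38216162  18.        ]
```

View pics/s2.png

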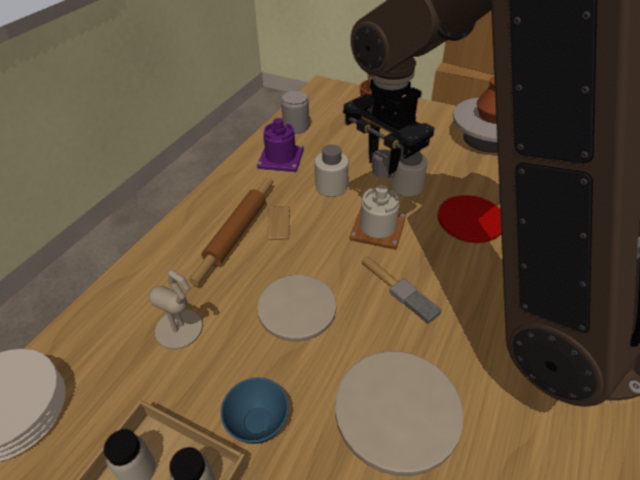

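The cap is off and held upright at (160,383). The bare neck is at (195,381) and the bat at (303,293). Next I carry it over the bat.

```bash

python3 -m inch '[[[0.25,-0.05,0],0,0.1],[[0.45,-0.1,0],0,0.1],[[0.55,-0.1,0],0,0.1],[[0.6,-0.1,0],0,0.1],[[0.6,-0.1,0],0,0.1],[[0.6,-0.1,0],0,0.1],[[0.6,-0.1,0],0,0.1],[[0.55,-0.1,0],0,0.1],[[0.4,-0.1,0],0,0.1],[[0.2,-0.1,0],0,0.1]]' && python3 -m inch '[[[0,0,0],0,0.1],[[0,0,0.15],0,0.1],[[0,0,0.3],0,0.1],[[0,0,0.4],0,0.1],[[0,0,0.4],0,0.1],[[0,0,0.4],0,0.1],[[0,0,0.3],0,0.1],[[0,0,0.2],0,0.1],[[0,0,0.1],0,0.1],[[0,0,0],0,0.1]]'; python3 chk.py
python3 - <<'E'
from h import *
p=eyes.read_camera("side");save(p,"s3.png",(200,360,200,400),4)
E
```

```text
t: 36.8
eef_pos: [525.3, 181.3, 199.6]
tcp_rot: [-3.141, 0.0, 1.18]
ft_force: [0.0, -0.1, -1.2]
opening: 0.516
grip_force: 30.0
t: 38.05
eef_pos: [525.8, 179.3, 64.7]
tcp_rot: [-3.142, 0.0, 1.179]
ft_force: [0.4, -0.1, -0.8]
opening: 0.514
grip_force: 30.0
yaw 67.5 Mz 0.006 F [ 0.6  0.  -1.4] M [-0.11 -0.11  0.01] pos [525.9 179.5  65.3] open 49.3
```

View pics/s3.png

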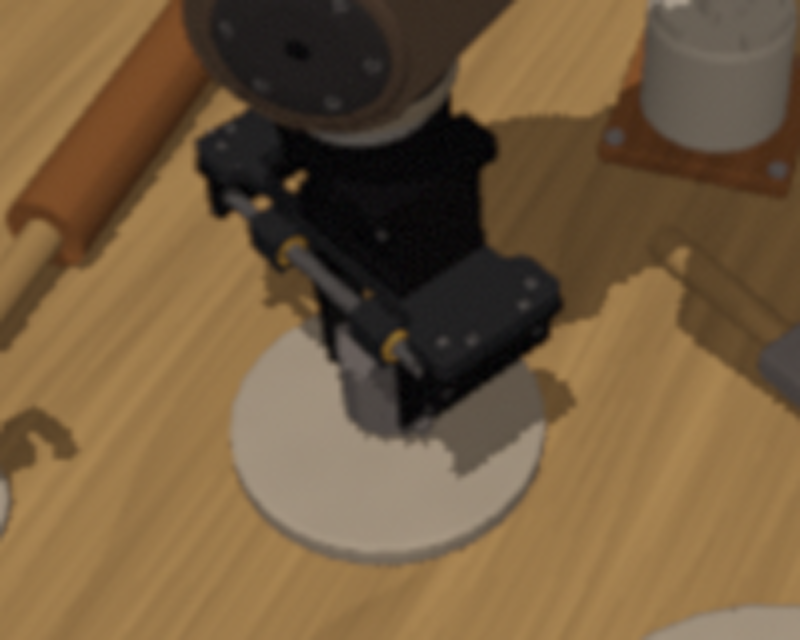

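The cap at crop (375,410) is above the bat centre and upright. Now I lower it until I feel contact.

```bash
sed -i 's/^sys.exit.*/sys.exit(int(s["ft_force"][2]>3))/' chk.py
python3 -m inch '[[[0,0,0.04],0,0.1],[[0,0,0.04],0,0.1],[[0,0,0.03],0,0.1],[[0,0,0.03],0,0.1],[[0,0,0.02],0,0.1],[[0,0,0.01],0,0.1],[[0,0,0.01],0,0.1],[[0,0,0.01],0,0.1],[[0,0,0],0,0.1],[[0,0,0],0,0.1]]' >/dev/null; python3 chk.py && python3 -m inch '[[[0,0,0.01],0,0.1],[[0,0,0.01],0,0.1],[[0,0,0],0,0.1],[[0,0,0],0,0.1],[[0,0,0],0,0.1],[[0,0,0],0,0.1],[[0,0,0],0,0.1],[[0,0,0],0,0.1],[[0,0,0],0,0.1],[[0,0,0],0,0.1]]' >/dev/null && python3 chk.py && python3 -m inch '[[[0,0,0.01],0,0.1],[[0,0,0.01],0,0.1],[[0,0,0],0,0.1],[[0,0,0],0,0.1],[[0,0,0],0,0.1],[[0,0,0],0,0.1],[[0,0,0],0,0.1],[[0,0,0],0,0.1],[[0,0,0],0,0.1],[[0,0,0],0,0.1]]' >/dev/null && python3 chk.py && python3 -m inch '[[[0,0,0.01],0,0.1],[[0,0,0.01],0,0.1],[[0,0,0],0,0.1],[[0,0,0],0,0.1],[[0,0,0],0,0.1],[[0,0,0],0,0.1],[[0,0,0],0,0.1],[[0,0,0],0,0.1],[[0,0,0],0,0.1],[[0,0,0],0,0.1]]' >/dev/null && python3 chk.py
```

```text
yaw 67.5 Mz -0.030 F [-0.5 -0.6 -1.9] M [-0.05 -0.05 -0.03] pos [525.7 179.5  53.4] open 48.6
yaw 67.5 Mz -0.019 F [-0.3 -0.7 -1.2] M [-0.05 -0.11 -0.02] pos [525.7 179.5  52.2] open 48.9
yaw 67.5 Mz -0.014 F [-0.5  0.8  0.5] M [-0.01 -0.02 -0.03] pos [525.7 179.5  51. ] open 48.9
yaw 67.5 Mz -0.007 F [-4.3 -1.4 13.6] M [-0.22  0.75  0.06] pos [525.7 179.5  50.8] open 49.1
```

```bash
python3 -m inch '[[[0,0,-0.005],0,0.1],[[0,0,0],0,0.1],[[0,0,0],0,0],[[0,0,0],0,-0.1],[[0,0,0],0,-0.2],[[0,0,0],0,-0.3],[[0,0,0],0,-0.4],[[0,0,0],0,-0.6],[[0,0,0],0,-0.8],[[0,0,0],0,-1]]' && python3 -m inch '[[[0,0,0],0,-1],[[0,0,0],0,-1],[[0,0,0],0,-1],[[0,0,-0.1],0,-1],[[0,0,-0.2],0,-1],[[0,0,-0.3],0,-1],[[0,0,-0.4],0,-1],[[0,0,-0.5],0,-1],[[0,0,-0.5],0,-1],[[0,0,-0.3],0,-1]]'
python3 - <<'E'
from h import *
p=eyes.read_camera("side");save(p,"s4.png",(200,360,200,400),4)
w=eyes.read_camera("wrist")
for n,z in(("cap",18),("cap_top",60),("bat_top",18)):
  for q in(p,w):print(n,[(round(d["score"],2),np.round(at_z(q,d["centre"],z))) for d in eyes.spot_point(n,q)[:2]])
E
```

```text
t: 45.35
eef_pos: [525.7, 179.5, 50.0]
tcp_rot: [-3.142, 0.0, 1.179]
ft_force: [0.4, -1.1, -0.3]
opening: 0.949
grip_force: 0.0
t: 46.6
eef_pos: [525.9, 179.6, 190.6]
tcp_rot: [3.14, -0.001, 1.179]
ft_force: [0.3, 0.1, -0.6]
opening: 0.998
grip_force: 0.0
cap [(0.83, array([518., 177.,  18.])), (0.36, array([739.,  56.,  18.]))]
cap [(0.57, array([527., 180.,  18.]))]
cap_top [(0.88, array([519., 180.,  60.])), (0.55, array([648.,  24.,  60.]))]
cap_top [(0.89, array([529., 178.,  60.]))]
bat_top [(0.93, array([ 275., -226.,   18.])), (0.88, array([525., 172.,  18.]))]
bat_top []
```

View pics/s4.png

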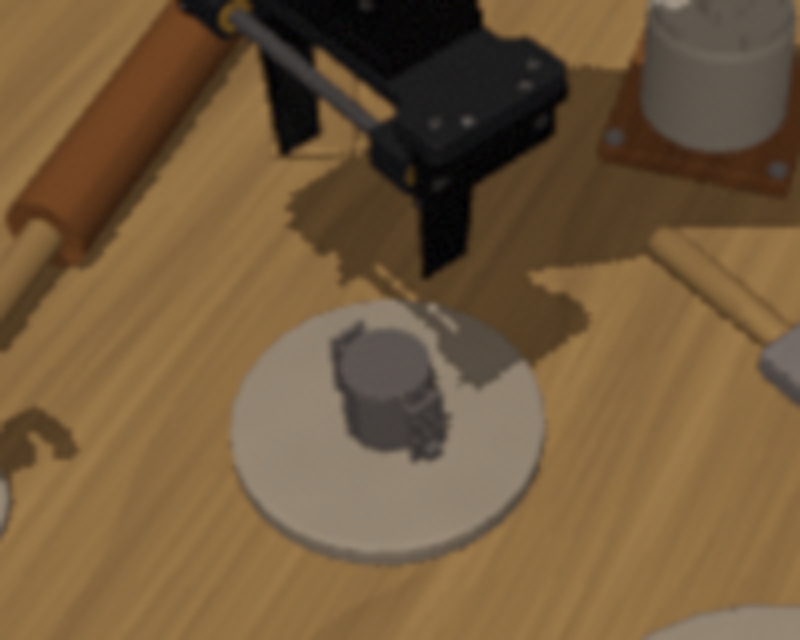

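The cap stands upright on the bat at crop (390,390), near its centre, with the tabs out and the gripper clear.

```bash
python3 -c "
from cell import env
print(env.job_done())"
```

```text
the job is handed in; nothing more can be done
None
```

The job is handed in, with no verdict shown: the tabbed cap was squeezed, turned to its stop and lifted off, and it now stands upright and released near the centre of the smaller white bat.

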